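Zero the photometer and hold its light flap at the balance point

ROBOT

A 6-joint arm with a two-finger parallel gripper is mounted at the origin on a cart in front of the work surface, level with it; the furniture and walls round the work are solid. World frame = base frame: x ahead of the robot, y to its left, z up, the work surface at z = 0. Lengths are in m, angles in rad, forces in N, time in s.
With the tool pointing down it reaches from about 0.35 to 0.975 m from the base axis. Payload 4.9 kg.
Tool frame: the origin (TCP) lies between the finger pads, 19 mm behind the fingertips; this is the grasp point; z points along the fingers, y is the line along which they close (so a half turn about z gives the same grasp; the last joint's range is limited). The gripper opens to 85 mm and grips with 20 to 120 N. Pads are 22 mm wide; open, the fingers measure 114 mm over their backs; the gripper's body (76 mm by 85 mm) begins 54 mm behind the grasp point. The pads swing forward as they close: fully open they stand 13 mm farther back than shut.
Start: joints at [-1.337, 0.053, 1.613, -0, 1.476, -0.119], TCP at [0.216, -0.586, 0.25] pointing down, gripper open.
Joint ranges: [-3.01, 3.01], [-1.01, 2.22], [0.06, 2.58], [-1.02, 4.17], [0.09, 2.62], [-3.14, 3.14]. Speed limits (rad/s): [2.57, 2.57, 3.14, 3.14, 3.14, 3.14].

INTERFACE

Orientations are given as a unit quaternion [w, x, y, z].
In Python, from plant import r gives the robot as it stands.
- The arm moves only by the tool carry_out, never from a script. Its argument "commands" is a list of rows, each a list of 2 entries, a list of its own where there are three numbers: the shift along the tool's x, y, z as a fraction of full scale, then the turn about the tool's z as a fraction of full scale. In form: [[[tx, ty, tz], turn], ...]. A call has 1 to 8 rows; each row is the pose to reach, as a shift and turn from the pose commanded when the call began, along the tool's axes at that moment, turning the shorter way round; what a row does not reach only later rows make up. Full scale, the value 1, is 40 cm for a shift and pi rad for a turn. A row lasts 1/8 s, in which the tool goes at most 62.5 mm and 10.7 degrees, less where a joint would pass 70% of its speed; a pose out of reach is approached as far as the arm can. A call with a number of a shift or a turn outside -1 to 1 is refused whole. A call with a gripper value outside its range is refused whole. "claw" is the closure, from 0 (fully open) to 1 (shut), set as the call begins (left out, the last holds). The fingers move at their own pace and stop on an object; "force" is the grip in N (left out, the last holds). Time passes only in rows, so rows that repeat a pose let the fingers close. It gives the time, the measured TCP pose, the force, the opening and the grip force at its end, in the units of the state.
- r.get_obs(): the state, without advancing time (a new reading comes with each control period).
- r.grab_frame(name): name is "scene" or "top" or "wrist"; returns (picture, depth): 400x640x3 uint8, red, green, blue; 400x640 float32, m along the optical axis (not along the pixel's ray), 0 where there is no reading.
- r.camera_model(name): a dict with "mtx" (3x3 intrinsics, pixels), "k1" (the pictures are not rectified: a ray, as slopes to the right and down, at radius r is drawn at 1 + k1 r^2 times it, then the intrinsics apply), "R" (3x3) and "t" (3): a world point X has camera coordinates R X + t; the wrist camera has in their place "T_tool_cam" (4x4, takes a point from camera to tool coordinates, whose origin is the TCP and whose axes are the flange's). Camera axes: x right, y down, z forward; pixel columns grow to the right and rows downward; lengths in m; the calibration is good to about 2 mm. A picture is of the moment at which its call begins: read the wrist's pose just before it. camera_model takes no time and is no camera call.
- r.job_done(): hands the job in; it is judged then, once.
The state is a dict: "t": time; "joint_pos": joint angles; "dq": joint speeds; "joint_efforts": joint torques, N m; "position": TCP position; "ee_rot": TCP orientation; "force": force on the tool from outside, world axes, zero at the start; "wrist_torque": the same for the moment, N m; "finger_gap": opening from 0.0 (shut) to 1.0 (fully open); "finger_force": force on a finger pad.
Only numpy, scipy, OpenCV 4.12 (cv2) and the standard library are available. Lean on these libraries where they do the work, as an engineer would, in place of code of your own. Each camera call takes 0.05 s, during which the arm holds its last target. There are 200 camera calls.

TASK

With the blue light flap of the bench photometer still shut, press the red spring plunger on top of its housing all the way down to its stop and let it come up again, so that the instrument takes its dark zero. Then pinch the round orange grip of the flap, swing the flap up smoothly to its balance point, where it stands straight up over its hinge, and finish holding it still there with the grip pinched between the fingers, so that it falls neither shut nor open. Do not let the flap swing past and over or drop, and leave the bottles standing around alone.

Things in the scene. Friction and masses are not known exactly. Their poses are not given: they have to be found in the camera images.
- photometer: white bench photometer, fixed, 86 mm high; origin on the worktop, z up; front (dark display) faces its own -x, left is +y. Housing x = -70 to +100, y = -100 to +100 mm. Red plunger on top at x = -20, y = -55 mm. Blue flap on top at y = -20 to +90 mm, hinged behind; its orange grip overhangs the front. Yaw varies by about 17 degrees either way.
- flap_hinge (a point): middle of the flap's hinge axis, at x = 40, y = 35, z = 92 mm in the photometer's frame; fixed to the housing, its axes parallel to the photometer's. The hinge axis runs along y.
- flap_grip (a point): centre of the orange grip: a disc 26 mm in diameter, 14 mm thick along y (flat faces to +y and -y), on an 8 mm wide stem, 142 mm from the hinge axis, 30 mm beyond the flap's edge. Flap shut: z = 92 mm, 32 mm in front of the housing, free air below. Moves with the flap; the disc can turn between the finger pads, so the gripper may keep pointing down.
- flap (a joint): angle of the blue flap (110 mm wide, 112 mm long, 10 mm thick, 0.14 to 0.28 kg, free hinge): 0 = shut, lying flat; grows as the front edge rises and goes back; 1.571 = straight up, the balance point; it falls shut below that and falls open backward (to its stop at 2.6) above it.
- plunger (a joint): travel of the red plunger in m: 0 = up, 0.010 = down at its stop. Spring: about 2 N to start, 6 N at the stop.
- plunger_top (a point): middle of the top of the red plunger head (28 mm diameter), 117 mm above the worktop when up; pressed straight down.
- reagent_urea: loose white bottle with white cap and green band, 42 mm diameter, 88 mm high; origin under its centre; bystander
- reagent_glu: loose white bottle with red cap, 42 mm diameter, 88 mm high; origin under its centre; bystander
- dropper_bottle: loose brown dropper bottle with black rubber bulb, 33 mm diameter, 102 mm high; origin under its centre; bystander

How it is judged:
On the way, in this order (a step that is already met when the one before it is completed fails the run):
1. with the flap shut, the plunger is pressed down to its stop (at least 8.5 of 10 mm) (value of joint plunger above 0.0085 m and value of joint flap below 0.06 rad), for 0.1 s.
2. the plunger has come up again, the flap still shut (value of joint plunger below 0.0015 m and value of joint flap below 0.06 rad), for 0.1 s.
3. the flap is pinched and stands at its balance point (value of joint flap between 1.461 and 1.681 rad and contact force between the fingers and flap above 3 N), for 0.3 s.
At the end, for the whole second after the job is handed in: The program ends holding: the flap stands within 0.11 rad of straight up (1.571), still (below 0.1 rad/s), its orange grip held between the fingers (more than 3 N, TCP within 35 mm of the grip's centre), carried by nothing else; the plunger is up (within 1.5 mm); the three bottles stand upright (all of step 3 and velocity of joint flap between -0.1 and 0.1 rad/s and distance between the grasp point and flap_grip below 0.035 m and contact force between flap and reagent_urea below 0.1 N and contact force between flap and reagent_glu below 0.1 N and contact force between flap and dropper_bottle below 0.1 N and value of joint plunger below 0.0015 m and angle between each of reagent_urea, reagent_glu, dropper_bottle's own z axis and vertical below 0.2 rad); the arm keeps its last pose, push and grip.
It fails at once if the flap goes more than 0.35 rad past its balance point (value of joint flap above 1.92 rad).
It fails at once if the flap is flung or dropped (faster than 3 rad/s) (velocity of joint flap above 3 rad/s or velocity of joint flap below -3 rad/s).
It fails at once if a bystander bottle is moved by more than 20 mm (distance of any of reagent_urea, reagent_glu, dropper_bottle from where it was at the start of the episode above 0.02 m).
It also fails if it takes over 43 s, if anything falls off the work surface, if the arm or the gripper's body presses on something with over 40 N, if the wrist force passes 120 N, or if a joint passes its speed limit or range.

## Working session

There is one attempt and no reset: what is moved stays moved. The work goes in short steps, Python scripts to look and compute and a tool call to move; the robot and the scene stay as the last step left them, time stands still between calls to the robot, and variables do not carry over. Pictures are saved under pics/ and viewed, at most 10 in all, crops included, and the job is handed in when it is done.

Besides the shell and the picture viewer there is one more tool, called after ">>>" as name([rows], argument=value, ...), one row to a line, values as JSON. carry_out: Moves the arm, as the interface text tells. Shift numbers are shares of 40 cm and turn numbers shares of pi rad, none past 1 either way. Its arguments: {"type":"object","properties":{"commands":{"type":"array"},"claw":{"type":"number"},"force":{"type":"number"}},"required":["commands"]}

```bash
mkdir -p pics; ls
python3 - <<'E'
from plant import r
import cv2,numpy as np
o=r.get_obs()
for k,v in o.items(): print(k,np.round(v,4))
for n in("scene","top"):
    p,d=r.grab_frame(n); cv2.imwrite(f"pics/{n}0.png",p[:,:,::-1]); np.savez(f"{n}0.npz",p=p,d=d)
    print(n,r.camera_model(n))
print(r.camera_model("wrist"))
E
```

```text
pics
t 0.0
joint_pos [-1.337   0.0533  1.6143  0.      1.476  -0.119 ]
dq [-0.0003 -0.0001 -0.0005 -0.001  -0.0004 -0.0016]
joint_efforts [-9.00000e-04 -3.93673e+01 -3.70180e+01 -1.00000e-04  7.00000e-03
  0.00000e+00]
position [ 0.2158 -0.5859  0.2488]
ee_rot [-1.000e-03  9.845e-01  1.755e-01 -1.000e-04]
force [-0.4633  0.7637  0.246 ]
wrist_torque [-0.0167 -0.0093 -0.0244]
finger_force 0.0
finger_gap 0.9982
scene {'mtx': array([[461.39528073,   0.        , 324.07536158],
       [  0.        , 461.39528073, 198.99475383],
       [  0.        ,   0.        ,   1.        ]]), 'k1': -0.12267966982513118, 'R': array([[-0.57873978, -0.81545687, -0.00950591],
       [-0.55583193,  0.4029567 , -0.72710161],
       [ 0.59675047, -0.41551894, -0.68646404]]), 't': array([0.48799566, 0.26098942, 1.11116934])}
top {'mtx': array([[424.94557409,   0.        , 320.71993508],
       [  0.        , 424.94557409, 199.3708454 ],
       [  0.        ,   0.        ,   1.        ]]), 'k1': -0.10003965684305757, 'R': array([[ 0.01024267, -0.99991782, -0.00770988],
       [-0.99342499, -0.00929634, -0.11410683],
       [ 0.11402578,  0.00882794, -0.99343857]]), 't': array([0.2158756 , 0.50968128, 1.05802835])}
{'mtx': array([[344.30964585,   0.        , 315.77645374],
       [  0.        , 344.30964585, 199.14632641],
       [  0.        ,   0.        ,   1.        ]]), 'k1': -0.061755279869327176, 'T_tool_cam': array([[ 1.39789107e-04, -9.61552239e-01, -2.74622054e-01,
         6.84897114e-02],
       [ 9.99999590e-01, -1.11167464e-04,  8.98261336e-04,
        -6.67540069e-04],
       [-8.94254236e-04, -2.74622067e-01,  9.61551829e-01,
        -1.23718506e-01],
       [ 0.00000000e+00,  0.00000000e+00,  0.00000000e+00,
         1.00000000e+00]])}
```

View pics/top0.png

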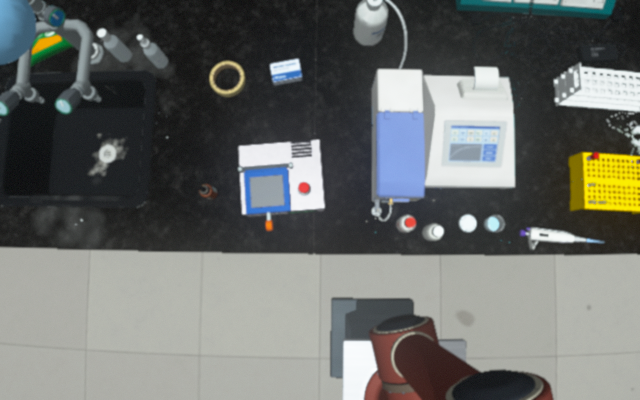

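View pics/scene0.png

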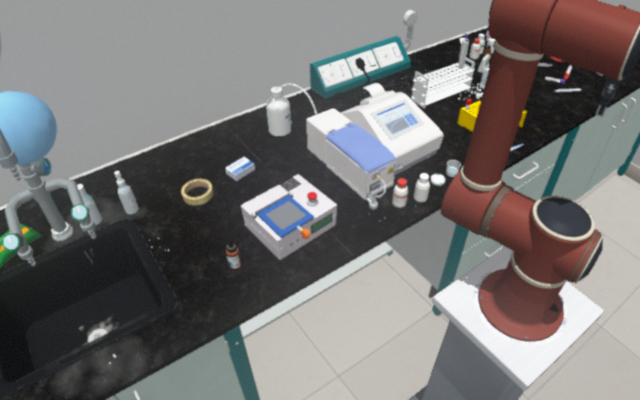

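The top view shows the photometer at about (282,178), with the red plunger at (304,188), the grip at (268,225) and the dropper bottle at (208,190). The two reagent bottles are near (406,223) and (433,231). In the scene view the plunger is at (312,198) and the grip at (305,232).

```bash
cat > h.py <<'E'
import numpy as np,cv2
def ray(c,uv):
    D=np.array([c['k1'],0,0,0,0.])
    # model: distorted = x(1+k1 r^2) -> OpenCV
    x=cv2.undistortPoints(np.array([[uv]],float),c['mtx'],D)[0,0]
    R,t=np.array(c['R']),np.array(c['t'])
    return -R.T@t, R.T@np.array([x[0],x[1],1.])
def plane(c,uv,z):
    o,d=ray(c,uv); return o+d*(z-o[2])/d[2]
def blob(p,kind,box):
    u0,v0,u1,v1=box; h=cv2.cvtColor(p[v0:v1,u0:u1],cv2.COLOR_RGB2HSV).astype(int)
    H,S,V=h[...,0],h[...,1],h[...,2]
    m={'red':((H<5)|(H>172))&(S>130)&(V>80),'orange':(H>=6)&(H<18)&(S>150)&(V>120),'blue':(H>100)&(H<125)&(S>120)}[kind].astype(np.uint8)
    n,l,s,c=cv2.connectedComponentsWithStats(m); i=1+np.argmax(s[1:,4])
    return c[i]+[u0,v0],s[i],(l==i)
E
python3 - <<'E'
from plant import r
from h import *
P={}
for n,bx in(("top",(230,130,335,240)),("scene",(235,170,345,260))):
    p=np.load(n+'0.npz')['p'];c=r.camera_model(n)
    for k,z in(('red',.117),('orange',.092),('blue',.097)):
        uv,s,_=blob(p,k,bx); P[n,k]=ray(c,uv); print(n,k,uv.round(1),s,plane(c,uv,z).round(4))
for k in('red','orange'):
    A=[];b=[]
    for n in('top','scene'):
        o,d=P[n,k];d=d/np.linalg.norm(d);M=np.eye(3)-np.outer(d,d);A.append(M);b.append(M@o)
    print(k,np.linalg.lstsq(np.vstack(A),np.hstack(b),rcond=None)[0].round(4))
# white body outline in top view
p=np.load('top0.npz')['p'][130:230,225:340]
m=((p.max(2)>110)).astype(np.uint8)
n,l,s,_=cv2.connectedComponentsWithStats(m);i=1+np.argmax(s[1:,4]);ct=np.argwhere(l==i)[:,::-1].astype(np.float32)
bx=cv2.boxPoints(cv2.minAreaRect(ct))+[225,130]
c=r.camera_model('top')
for q in bx: print(q,plane(c,q,.086).round(4))
for q in((208,190),(406,223),(433,231)): print(q,plane(c,q,.08).round(3))
E
```

```text
top red [303.5 187.1] [69 53 10 10 77] [0.5263 0.261  0.117 ]
top orange [268.5 225.3] [35 91  8 10 70] [0.4366 0.3452 0.092 ]
top blue [267.2 189.3] [ 15  37  45  47 865] [0.5231 0.3497 0.097 ]
scene red [311.6 195.4] [73 22  8  8 46] [0.5259 0.2649 0.117 ]
scene orange [305.4 233. ] [67 59  8  9 53] [0.4419 0.342  0.092 ]
scene blue [283.7 216.8] [ 23  27  55  40 526] [0.5189 0.3586 0.097 ]
red [0.5276 0.2622 0.114 ]
orange [0.4365 0.3447 0.0984]
[235.76469231 144.941185  ] [0.6351 0.4326 0.086 ]
[319.34703827 138.51176453] [0.6526 0.2253 0.086 ]
[325.98822021 224.8470459 ] [0.4394 0.207  0.086 ]
[242.40587616 231.27646637] [0.4216 0.4091 0.086 ]
(208, 190) [0.523 0.499 0.08 ]
(406, 223) [0.446 0.012 0.08 ]
(433, 231) [ 0.427 -0.054  0.08 ]
```

>>> carry_out([
  [[0.1,-0.1,-0.2],0.03],
  [[0.2,-0.2,-0.2],0.085],
  [[0.3,-0.32,-0.2],0.085],
  [[0.41,-0.43,-0.2],0.085],
  [[0.52,-0.54,-0.2],0.085],
  [[0.63,-0.66,-0.2],0.085],
  [[0.63,-0.66,-0.2],0.085],
  [[0.63,-0.66,-0.2],0.085],
], claw=1, force=30)

```text
t: 1.1
position: [0.3615, -0.2505, 0.3298]
ee_rot: [0.0, 0.999, 0.044, -0.0]
force: [-0.6, -0.4, -0.6]
finger_gap: -0.003
finger_force: 0.0
```

>>> carry_out([
  [[0.03,-0.14,0],0],
  [[0.06,-0.28,0],0],
  [[0.09,-0.42,0],0],
  [[0.12,-0.56,0],0],
  [[0.15,-0.71,0],0],
  [[0.18,-0.86,0],0],
  [[0.18,-0.86,0],0],
])

```text
t: 1.98
position: [0.4034, 0.0999, 0.3295]
ee_rot: [-0.0, 0.999, 0.046, -0.001]
force: [-0.0, -0.5, -0.1]
finger_gap: 0.002
finger_force: 0.0
```

>>> carry_out([
  [[0.07,-0.15,0],0],
  [[0.14,-0.3,0.06],0],
  [[0.215,-0.46,0.125],0],
  [[0.215,-0.46,0.125],0],
  [[0.215,-0.46,0.125],0],
  [[0.215,-0.46,0.125],0],
  [[0.215,-0.46,0.125],0],
])

```text
t: 2.85
position: [0.4739, 0.2865, 0.281]
ee_rot: [-0.0, 0.999, 0.042, 0.001]
force: [0.3, -0.6, -0.3]
finger_gap: -0.002
finger_force: 0.0
```

```bash
cat > w.py <<'E'
from plant import r
from h import *
from scipy.spatial.transform import Rotation as Ro
def wcam():
    o=r.get_obs();p,d=r.grab_frame('wrist');c=dict(r.camera_model('wrist'))
    q=np.array(o['ee_rot']);T=np.eye(4);T[:3,:3]=Ro.from_quat(q[[1,2,3,0]]).as_matrix();T[:3,3]=o['position']
    W=np.linalg.inv(T@np.array(c['T_tool_cam']));c['R'],c['t']=W[:3,:3],W[:3,3]
    return o,p,d,c
E
python3 - <<'E'
from w import *
o,p,d,c=wcam();print(o['t'],o['position'].__repr__(),o['ee_rot'],o['finger_gap'])
np.savez('w1.npz',p=p,d=d,R=c['R'],t=c['t']);cv2.imwrite('pics/w1.png',p[:,:,::-1])
for k,z in(('red',.117),('orange',.1),('blue',.097)):
    uv,s,_=blob(p,k,(0,0,640,400));X=plane(c,uv,z);dd=np.array(d)[int(uv[1]),int(uv[0])];a,b=ray(c,uv);print(k,uv,s,X.round(4),(a+b*dd).round(4))
E
```

```text
2.85 array([0.47392145, 0.28653037, 0.28099845]) [-1.33933769e-04  9.99124602e-01  4.18261974e-02  7.62079720e-04] -0.0021406339518942174
red [351.39902081 122.44798042] [336 106  32  33 817] [0.5281 0.2619 0.117 ] [0.528  0.2618 0.1162]
orange [251.14166667 211.04166667] [243 198  17  26 360] [0.4392 0.3441 0.1   ] [0.4405 0.3434 0.104 ]
blue [248.51969955 112.11564626] [ 182   55  128  125 7056] [0.5285 0.3501 0.097 ] [0.5286 0.3499 0.0978]
```

View pics/w1.png

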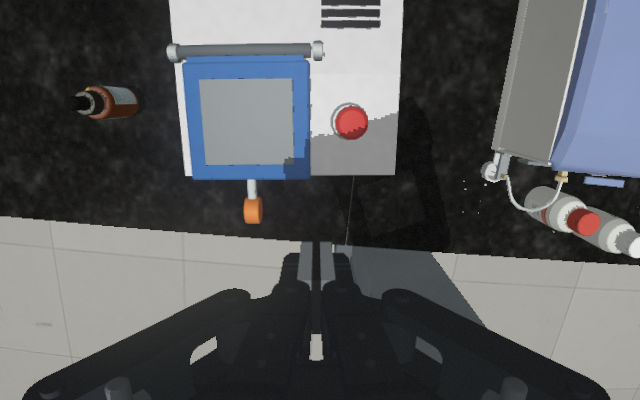

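The wrist view shows the plunger at (351,122), the orange grip at (252,211), and the flap about square with the gripper. The reagents are far right and the dropper bottle is on the left. Both views agree on plunger (0.528, 0.262) and grip (0.438, 0.344), with a yaw of about 5.1°. I'm pressing the plunger next.

>>> carry_out([
  [[0.07,0.036,0.0],0],
  [[0.13,0.072,0.1],0],
  [[0.13,0.072,0.22],0],
  [[0.13,0.072,0.32],0],
  [[0.13,0.072,0.33],0],
  [[0.13,0.072,0.33],0],
])

```text
t: 3.65
position: [0.5284, 0.2636, 0.1497]
ee_rot: [-0.0, 0.999, 0.043, 0.001]
force: [0.6, -1.1, 0.6]
finger_gap: -0.001
finger_force: 0.0
```

>>> carry_out([
  [[0,0,0.02],0],
  [[0,0,0.03],0],
  [[0,0,0.04],0],
  [[0,0,0.048],0],
  [[0,0,0.048],0],
])

```text
t: 4.28
position: [0.5282, 0.2639, 0.1294]
ee_rot: [-0.0, 0.999, 0.043, 0.001]
force: [0.5, 0.2, 4.1]
finger_gap: 0.002
finger_force: 2.1
```

>>> carry_out([
  [[0,0,0.006],0],
  [[0,0,0.01],0],
  [[0,0,0.013],0],
  [[0,0,0.013],0],
])

```text
t: 4.78
position: [0.5283, 0.264, 0.1257]
ee_rot: [-0.0, 0.999, 0.043, 0.001]
force: [-3.3, -1.0, 12.2]
finger_gap: 0.001
finger_force: 5.8
```

>>> carry_out([
  [[0,0,0.002],0],
  [[0,0,0.003],0],
  [[0,0,0.003],0],
])

```text
t: 5.15
position: [0.5283, 0.264, 0.1256]
ee_rot: [-0.0, 0.999, 0.043, 0.001]
force: [-6.1, -2.4, 16.9]
finger_gap: 0.002
finger_force: 8.3
```

>>> carry_out([
  [[0,0,-0.01],0],
  [[0,0,-0.03],0],
  [[0,0,-0.06],0],
  [[0,0,-0.15],0],
  [[0,0,-0.15],0],
  [[0,0,-0.15],0],
])

```text
t: 5.9
position: [0.527, 0.2634, 0.1815]
ee_rot: [0.0, 0.999, 0.043, -0.001]
force: [0.3, 0.1, -0.6]
finger_gap: -0.001
finger_force: 0.0
```

>>> carry_out([
  [[-0.06,-0.07,-0.02],0],
  [[-0.13,-0.14,-0.02],-0.002],
  [[-0.206,-0.219,-0.02],-0.002],
  [[-0.206,-0.219,-0.02],-0.002],
  [[-0.206,-0.219,-0.02],-0.002],
  [[-0.206,-0.219,-0.02],-0.002],
], claw=0.5)

```text
t: 6.65
position: [0.4385, 0.3431, 0.1898]
ee_rot: [0.0, 0.999, 0.045, -0.0]
force: [0.8, -0.7, -1.2]
finger_gap: 0.499
finger_force: 0.0
```

Run:
```python
from w import *
o,p,d,c=wcam();print(o['t'],np.round(o['position'],4),np.round(o['ee_rot'],4),o['finger_gap'])
cv2.imwrite('pics/w2.png',p[:,:,::-1])
for k,z in(('red',.117),('orange',.1),('blue',.097)):
    uv,s,m=blob(p,k,(0,0,640,400));X=plane(c,uv,z);dd=np.array(d)[int(uv[1]),int(uv[0])];a,b=ray(c,uv);print(k,uv,s,X.round(4),(a+b*dd).round(4))
    if k!='red':
        D=np.array(d); vs,us=np.nonzero(m)
        pts=np.array([a+ray(c,(u,v))[1]*D[v,u] for u,v in list(zip(us,vs))[::3] if D[v,u]>0])
        top=pts[pts[:,2]>.095]
        rc=cv2.minAreaRect((top[:,:2]*1000).astype(np.float32));print(k,rc,pts.min(0).round(4),pts.max(0).round(4))
```

```text
6.65 [0.4385 0.3431 0.1898] [ 3.00e-04  9.99e-01  4.54e-02 -4.00e-04] 0.4994887206255238
red [473.46960486  78.85764944] [ 449   54   51   50 1974] [0.5272 0.2642 0.117 ] [0.5271 0.2643 0.1172]
orange [314.57184751 207.89882698] [305 189  20  37 682] [0.4399 0.3442 0.1   ] [0.4414 0.3443 0.1049]
orange ((439.04534912109375, 344.1143798828125), (21.82257843017578, 12.358248710632324), 5.4262919425964355) [0.4283 0.337  0.0928] [0.4504 0.3512 0.1065]
blue [315.08167263  86.56302163] [  222     0   187   165 11742] [0.5151 0.3506 0.097 ] [0.5151 0.3506 0.0979]
blue ((516.0245971679688, 350.89105224609375), (95.62450408935547, 108.57383728027344), 5.209590435028076) [ 0.4543  0.2732 -0.0016] [0.5684 0.4088 0.0993]
```

View pics/w2.png

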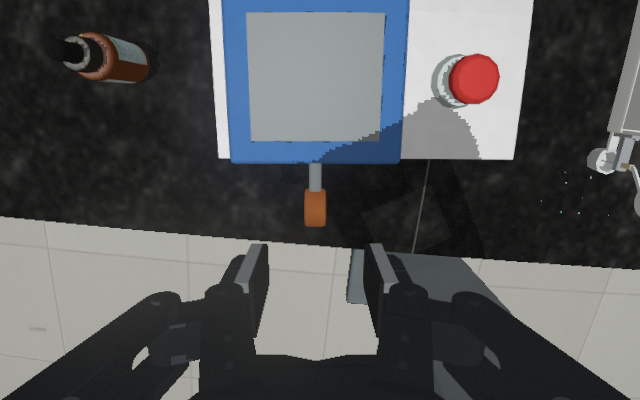

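The wrist view shows the grip at (315,208), centred between the open fingers, with the yaw matched at about 5.2°. I'm going down and pinching it.

>>> carry_out([
  [[0,-0.0025,0.08],0],
  [[0,-0.0025,0.16],0],
  [[0,-0.0025,0.22],0],
  [[0,-0.0025,0.245],0],
  [[0,-0.0025,0.245],0],
  [[0,-0.0025,0.245],0],
])

```text
t: 7.45
position: [0.439, 0.3453, 0.0938]
ee_rot: [-0.001, 0.999, 0.046, 0.001]
force: [0.0, -0.3, 1.2]
finger_gap: 0.503
finger_force: 0.0
```

>>> carry_out([
  [[0,0,0],0],
  [[0,0,0],0],
  [[0,0,0],0],
  [[0,0,0],0],
  [[0,0,0],0],
  [[0,0,0],0],
], claw=1, force=30)

```text
t: 8.2
position: [0.4387, 0.344, 0.0936]
ee_rot: [0.001, 0.999, 0.046, 0.001]
force: [-0.0, -5.2, 3.9]
finger_gap: 0.158
finger_force: 32.5
```

>>> carry_out([
  [[0.0004,0,-0.0177],0],
  [[0.0018,0,-0.0354],0],
  [[0.004,0,-0.0531],0],
  [[0.0071,0,-0.0705],0],
  [[0.011,0,-0.0878],0],
  [[0.0159,0,-0.1049],0],
  [[0.0215,0,-0.1217],0],
  [[0.028,0,-0.1382],0],
])

```text
t: 9.2
position: [0.4489, 0.3448, 0.1471]
ee_rot: [0.001, 0.999, 0.046, -0.001]
force: [2.6, -4.2, -4.2]
finger_gap: 0.161
finger_force: 30.2
```

>>> carry_out([
  [[0.0073,0,-0.0162],0],
  [[0.0155,0,-0.032],0],
  [[0.0244,0,-0.0474],0],
  [[0.034,0,-0.0622],0],
  [[0.0444,0,-0.0766],0],
  [[0.0555,0,-0.0905],0],
  [[0.0672,0,-0.1038],0],
  [[0.0797,0,-0.1165],0],
])

```text
t: 10.2
position: [0.4799, 0.3476, 0.1935]
ee_rot: [0.002, 0.999, 0.046, -0.002]
force: [-0.4, -6.5, -4.1]
finger_gap: 0.153
finger_force: 29.7
```

>>> carry_out([
  [[0.013,0,-0.012],0],
  [[0.0266,0,-0.0234],0],
  [[0.0408,0,-0.0341],0],
  [[0.0555,0,-0.044],0],
  [[0.0707,0,-0.0532],0],
  [[0.0863,0,-0.0617],0],
  [[0.1023,0,-0.0693],0],
  [[0.1186,0,-0.0762],0],
])

```text
t: 11.2
position: [0.5273, 0.3518, 0.2245]
ee_rot: [0.002, 0.999, 0.046, -0.002]
force: [-1.9, -6.7, -1.2]
finger_gap: 0.157
finger_force: 29.7
```

>>> carry_out([
  [[0.0168,0,-0.006],0],
  [[0.0337,0,-0.0112],0],
  [[0.051,0,-0.0155],0],
  [[0.0684,0,-0.0189],0],
  [[0.0859,0,-0.0215],0],
  [[0.1036,0,-0.0232],0],
  [[0.1178,0,-0.0239],0],
  [[0.1287,0,-0.0241],0],
])

```text
t: 12.2
position: [0.5791, 0.3565, 0.2349]
ee_rot: [0.002, 0.999, 0.046, -0.001]
force: [-1.3, -8.0, 1.0]
finger_gap: 0.159
finger_force: 30.5
```

>>> carry_out([
  [[0,0,0],0],
  [[0,0,0],0],
  [[0,0,0],0],
  [[0,0,0],0],
])

```text
t: 12.7
position: [0.5792, 0.3565, 0.2349]
ee_rot: [0.002, 0.999, 0.046, -0.001]
force: [-0.3, -8.0, 0.6]
finger_gap: 0.156
finger_force: 30.4
```

Run:
```python
from w import *
o=r.get_obs();print(np.round(o['position'],4),np.round(o['ee_rot'],4),o['force'])
p,d=r.grab_frame('scene');c=r.camera_model('scene')
cv2.imwrite('pics/s2.png',cv2.resize(p[100:280,200:420,::-1],None,fx=3,fy=3))
uv,s,m=blob(p,'orange',(235,120,360,260));a,b=ray(c,uv);print('grip',uv,s,plane(c,uv,.234),a+b*d[int(uv[1]),int(uv[0])])
uv,s,m=blob(p,'blue',(235,120,360,260));print(uv,s)
vs,us=np.nonzero(m);P=np.array([a+ray(c,(u+235,v+120))[1]*d[v+120,u+235] for u,v in zip(us,vs) if d[v+120,u+235]>0])
Q=P-P.mean(0);n=np.linalg.svd(Q[np.linalg.norm(Q,axis=1)<.08],full_matrices=False)[2][2];print('flap pts',P.mean(0),'normal',n,'tilt',np.arcsin(n[2]))
```

```text
[0.5792 0.3565 0.2349] [ 1.60e-03  9.99e-01  4.57e-02 -8.00e-04] [-0.29583204 -7.95447948  0.55537645]
grip [270.5        164.44444444] [33 40  6  9 36] [0.57362154 0.35223555 0.234     ] [0.56452522 0.35675714 0.24212915]
[265.18892508 184.46579805] [ 17  46  36  45 307]
flap pts [0.57213314 0.3741309  0.17984228] normal [-0.99539656 -0.08375543 -0.04659101] tilt -0.046607885008986875
```

View pics/s2.png

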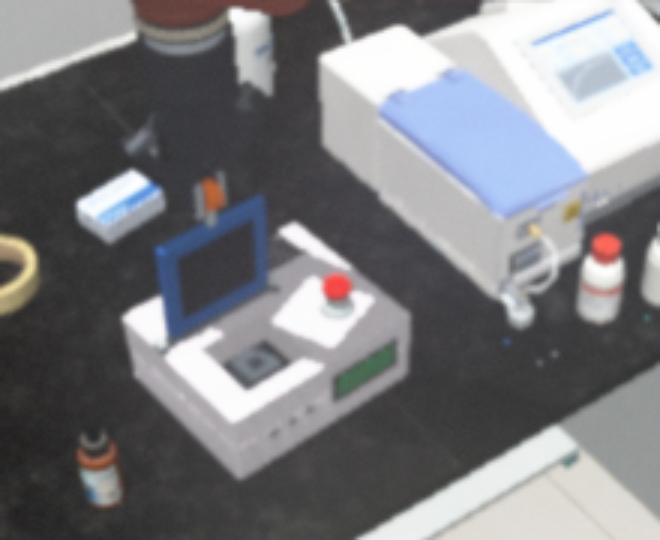

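The scene view shows the flap upright with the orange grip, at (210,190) in the crop, pinched between the fingers. The plunger is up and the bottles are standing. The tilt measures within 0.05 rad of vertical and the arm is still, so I'm handing the job in.

```bash
python3 -c "
from plant import r
print(r.job_done())"
```

```text
the job is handed in; nothing more can be done
None
```

I pressed the plunger to its stop and let it come up with the flap shut. The flap is now held still with its grip pinched at about 30 N, within about 0.05 rad of straight up, and the bottles were not touched. I handed the job in at about 13 s, and the hand-in gave no verdict.

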